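# Set and lock the scan stage at its station

### The job

Line up the scan stage with its coaxial knobs: turn the black outer knob until the blue index on the carriage stands at the blue tab of the station clip, then turn the silver inner knob until the sensor head's yellow pointer lines up with the red tab on the carriage. Then lock the orange quarter-turn brake stud: line its wing up with the slot, push it in, turn it clockwise to its stop and let go so that it stays in. Work by the knobs and the stud only: do not touch the carriage, sensor head or clip, and leave the ball, blue box and copper spigot where they are.

Things in the scene. Friction and masses are not known exactly. Their poses are not given: they have to be found in the camera images.
- stage: Bolted-down linear stage: aluminium base plate, x -130 to 165, y +-180, 12 mm thick. Origin: middle of its underside on the table. Its frame: z up, x away from the robot, y left, yaw up to 0.35 rad. Knobs' axis at (-80, -90) mm, stud's axis at (-80, 100) mm; the carriage runs along y on rails at x 30 and 90 mm, with its load 85 mm high. All heights in these notes are above the table.
- outer_grip (a point): Centre of the black outer (coarse) knob, round, 56 mm diameter, from 37 to 61 mm height; this point is on its vertical axis at height 49 mm. Turned by friction on its rim, gripped across from above with the fingers straddling the inner knob (top at 94 mm). Below it a gearbox 80 x 80 mm, top at 36 mm.
- inner_grip (a point): Centre of the gripped part of the silver inner (fine) knob, round, 26 mm diameter, from 62 to 94 mm height, on the same axis directly above the outer knob; this point is at height 82 mm. Keep the fingertips above 62 mm so as not to drag the outer knob.
- coarse_knob (a joint): Angle of the outer knob in rad, growing clockwise seen from above, 0 to 3.3. Each rad clockwise moves the carriage, with all on it, 30 mm towards the stage's -y. It stays where left (friction about 0.06 N m). More than one grasp may be needed; the inner knob is not turned by it.
- fine_knob (a joint): Angle of the inner knob in rad, growing clockwise seen from above, -2.2 to 2.2. Each rad clockwise moves the sensor head 10 mm towards the stage's -y; the outer knob is not turned by it. It stays where left (about 0.03 N m).
- carriage: The dark carriage, 92 x 100 x 14 mm, with a small cast bracket on it, moved by the outer knob only. Origin: middle of its underside, at height 26 mm. Not to be touched.
- blue_index (a point): Tip of the blue index finger (8 mm wide) on the carriage's front (robot) side, height 40 mm; the middle of its width. It is on target when it has the same stage-y as the blue tab (it then faces the tab across a small gap in x).
- blue_tab (a point): Top middle of the blue tab (8 mm wide along y) of the station clip, between knobs and rails, at stage x -6 mm, height 42 mm.
- yellow_pointer (a point): Tip of the yellow pointer (8 mm wide) of the sensor head, pointing to the carriage, height 44 mm; the middle of its width. It is on target when it has the same stage-y as the red tab, facing it.
- sensor: The sensor head behind the rails: grey block 30 x 60 mm with a black camera on a post, 95 mm high at most, moved by the inner knob only. Origin: stage x 0, y of the pointer, height 22 mm. Not to be touched.
- red_tab (a point): Top middle of the red tab (8 mm wide along y) on the rear edge of the carriage, height 52 mm. It moves with the carriage and has the same stage-y as the blue index.
- clip: The station clip, a dark block 20 mm long with the blue tab, clamped in front of the rails. Already set for this job; it must not be touched. Origin: on the table-plate under the rails' middle line, 12 mm high.
- slot (a point): Centre of the slot in the 70 x 70 mm aluminium brake plate, on the plate's top, height 38 mm. The slot, 30 x 11 mm, is long along this point's x (the stage's x); two black lines on the plate extend it. Two red dots mark the locked direction, along y.
- wing (a point): Orange wing of the quarter-turn stud: bar 40 mm long (this point's x), 10 mm thick (y), from 52 to 78 mm height when the stud is out; this point is on the stud's axis at height 68 mm then. Grip it across its 10 mm from above. Under it, in line with it, a steel lug bar 26 x 6 x 4 mm stands 2 mm above the plate; it enters the slot only if in line with it to about 0.15 rad.
- stud_turn (a joint): Angle of the stud in rad, growing clockwise seen from above, -1.5 to 1.5 (stops). 0: wing in line with the slot. It starts anticlockwise of the slot. 1.5: locked, wing across the slot.
- stud_push (a joint): How far the stud is pushed down in m: 0 out, 0.013 fully in. A spring pushes it out with 2.6 to 4.2 N. It must be pushed at least 10.5 mm before it can be turned; once turned the lug sits under the plate and holds it in at about 0.010.
- ref_ball_mid (a point): Middle (height 32 mm) of the loose white reference ball on a dark foot, 50 mm wide, 64 mm tall; leave alone.
- dot_box_mid (a point): Middle (height 15 mm) of the loose blue box 50 x 70 x 30 mm; leave alone.
- spigot_mid (a point): Middle (height 20 mm) of the loose copper spigot, 56 mm diameter foot, 40 mm tall; leave alone.

How it is judged:
By the outcome, as a careful person would: the job done as asked, in the order asked, and still so for the second after the job is handed in, with the robot touching nothing.
It also fails if it takes over 72 s, if anything falls off the work surface, if the arm or the gripper's body presses on something with over 40 N, if the wrist force passes 120 N, or if a joint passes its speed limit or range.

### The arm

A 6-joint arm with a two-finger parallel gripper is mounted at the origin on the work surface. World frame = base frame: x ahead of the robot, y to its left, z up, the work surface at z = 0. Lengths are in m, angles in rad, forces in N, time in s.
With the tool pointing down it reaches from about 0.25 to 0.8 m from the base axis. Payload 3.9 kg.
Tool frame: the origin (TCP) lies at the very end of the fingers, on their centre line; the grasp point (between the pads) lies 19 mm behind it; z points along the fingers, x is the direction in which the jaws open and shut, and the axes are right-handed (so a half turn about z gives the same grasp; the last joint's range is limited). The gripper opens to 85 mm and grips with 20 to 120 N. Pads are 22 mm wide; open, the fingers measure 114 mm over their backs; the gripper's body (76 mm by 85 mm) begins 54 mm behind the grasp point. The pads swing forward as they close: fully open they stand 13 mm farther back than shut.
Start: joints at [1.139, 0.26, -0.138, 1.173, 0, 1.571], TCP at [0.22, 0.477, 0.231] pointing down, gripper open.
Joint ranges: [-2.78, 2.78], [-0.83, 1.72], [-1.28, 1.37], [-1.9, 2.12], [-1.57, 1.48], [-3.14, 3.14]. Speed limits (rad/s): [2.57, 2.57, 3.14, 3.14, 3.14, 3.14].

### API

Orientations are given as a rotation vector (axis times angle).
In Python, from plant import * gives the robot as it stands.
- The arm moves only by the shell command python3 -m inch 'ROWS' [OPENING] [FORCE]. ROWS is JSON, a list of rows, each a list of 4 numbers: the shift along the tool's x, y, z in m, then the turn about the tool's z in rad. A call has 1 to 20 rows; each row is the pose to reach, as a shift and turn from the pose commanded when the call began, along the tool's axes at that moment; what a row does not reach only later rows make up. A row lasts 1/8 s, in which the tool goes at most 62.5 mm and 10.7 degrees, less where a joint would pass 70% of its speed; a pose out of reach is approached as far as the arm can. A call with a gripper value outside its range is refused whole. OPENING is the opening, from 0 (shut) to 1 (fully open), set as the call begins (- or left out, the last holds). The fingers move at their own pace and stop on an object; FORCE is the grip in N (left out, the last holds). Time passes only in rows, so rows that repeat a pose let the fingers close. It gives the time, the measured TCP pose, the force and the opening at its end, in the units of the state.
- sense(): the state, without advancing time (a new reading comes with each control period).
- capture(name): name is "side" or "top"; returns a dict with "img" (480x640x3 uint8, red, green, blue), "depth" (480x640 float32, m along the optical axis (not along the pixel's ray), 0 where there is no reading), "fovy" (degrees; the focal length in pixels is half the picture's height over the tangent of half this angle, whatever the lens; pixels are square), "cx", "cy" (the principal point, pixels), "world_to_cam" (4x4, takes a point from world to camera coordinates). Camera axes: x right, y up, looking along -z (the intrinsics and any distortion apply to the point x, -y, -z); pixel columns grow to the right and rows downward; lengths in m; the calibration is good to about 2 mm. A picture is of the moment at which its call begins.
- hand_in(): hands the job in, once; it reports no verdict.
The state is a dict: "t": time; "q": joint angles; "qd": joint speeds; "tau": joint torques, N m; "position": TCP position; "tool_rot": TCP orientation; "wrist_force": force on the tool from outside, world axes, zero at the start; "ft_torque": the same for the moment, N m; "grip_width": finger opening in m.
Only numpy, scipy, OpenCV 4.12 (cv2) and the standard library are available. Lean on these libraries where they do the work, as an engineer would, in place of code of your own. Each camera call takes 0.05 s, during which the arm holds its last target. There are 200 camera calls.

## Working session

There is one attempt and no reset: what is moved stays moved. The work goes in short steps, Python scripts to look and compute and a shell command to move; the robot and the scene stay as the last step left them, time stands still between calls to the robot, and variables do not carry over. Pictures are saved under pics/ and viewed, about 8 in all and at most 12, crops included, and the job is handed in when it is done.

```bash
ls; mkdir -p pics; python3 - <<'E'
from plant import *
import cv2,numpy as np
s=sense();print({k:np.round(v,3).tolist() for k,v in s.items()})
for n in("top","side"):
    c=capture(n);np.savez(f"pics/{n}0.npz",**c);cv2.imwrite(f"pics/{n}0.png",c["img"][:,:,::-1]);print(n,c.keys(),c["fovy"],c["cx"],c["cy"],np.round(c["world_to_cam"],3).tolist())
E
```

```text
pics
{'t': 0.0, 'q': [1.139, 0.261, -0.139, 1.173, 0.0, 1.571], 'qd': [-0.0, -0.001, 0.001, -0.0, 0.001, 0.0], 'tau': [0.001, -40.568, 25.392, 0.019, 0.0, 0.0], 'position': [0.219, 0.476, 0.23], 'tool_rot': [2.645, 1.693, -0.003], 'wrist_force': [0.584, -0.048, -0.097], 'ft_torque': [0.002, -0.004, 0.006], 'grip_width': 0.085}
top dict_keys(['img', 'depth', 'fovy', 'cx', 'cy', 'world_to_cam']) 53.1023219371364 323.3231231971156 236.1428805032416 [[-0.008, -1.0, 0.02, -0.008], [0.987, -0.004, 0.158, -0.566], [-0.158, 0.021, 0.987, -0.973], [0.0, 0.0, 0.0, 1.0]]
side dict_keys(['img', 'depth', 'fovy', 'cx', 'cy', 'world_to_cam']) 47.94887312331497 311.1108378151409 250.23557308468855 [[0.829, -0.56, -0.016, -0.486], [0.428, 0.615, 0.662, -0.293], [-0.361, -0.555, 0.75, -0.886], [0.0, 0.0, 0.0, 1.0]]
```

View pics/top0.png

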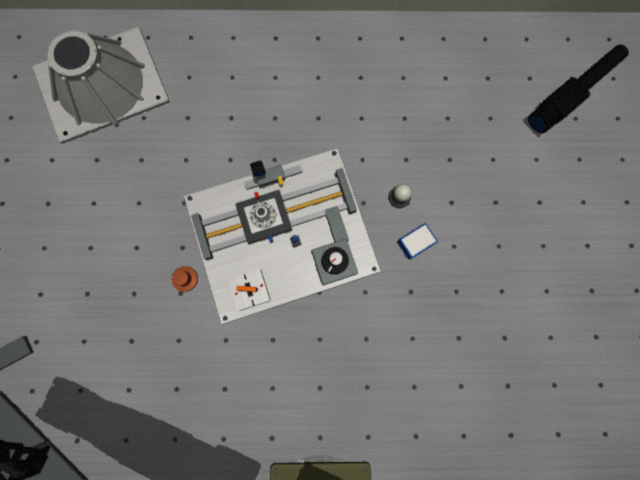

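View pics/side0.png

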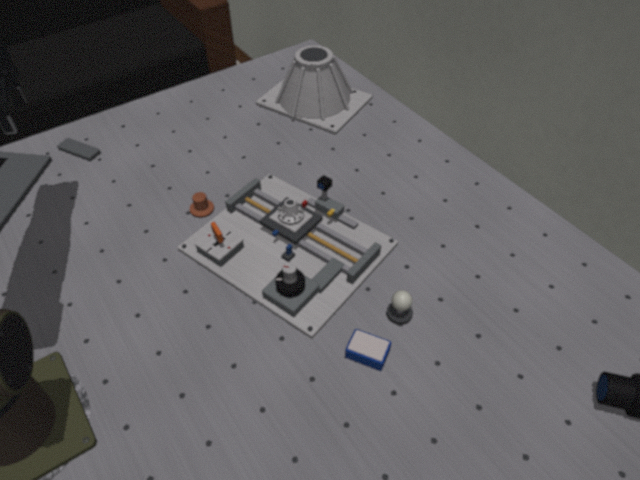

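The top view shows the stage with its knobs at about (335,260), the wing at (247,289), the blue index at (270,240) and blue tab at (295,240), the red tab at (257,195) and the yellow pointer at (281,181). The side view shows the same layout. Next I'll measure by colour in both views.

```bash
cat >h.py <<'E'
import numpy as np,cv2
def ray(c,uv):
    uv=np.atleast_2d(uv).astype(float);f=240/np.tan(np.radians(c["fovy"])/2);M=c["world_to_cam"]
    d=np.c_[(uv[:,0]-c["cx"])/f,-(uv[:,1]-c["cy"])/f,-np.ones(len(uv))]
    return -M[:3,:3].T@M[:3,3],d@M[:3,:3]
def plane(c,uv,z):
    o,d=ray(c,uv);return o+d*((z-o[2])/d[:,2])[:,None]
def proj(c,P):
    f=240/np.tan(np.radians(c["fovy"])/2);q=np.atleast_2d(P)@c["world_to_cam"][:3,:3].T+c["world_to_cam"][:3,3]
    return np.c_[c["cx"]-f*q[:,0]/q[:,2],c["cy"]+f*q[:,1]/q[:,2]]
def tri(cs,uvs):
    A=0;b=0
    for c,u in zip(cs,uvs):
        o,d=ray(c,u);d=d[0]/np.linalg.norm(d[0]);P=np.eye(3)-np.outer(d,d);A=A+P;b=b+P@o
    return np.linalg.solve(A,b)
COL={"blue":((100,110,40),(128,255,255)),"red":((172,130,60),(180,255,255)),"red2":((0,150,60),(6,255,255)),"yellow":((20,150,80),(32,255,255)),"orange":((6,170,80),(16,255,255))}
def blobs(c,roi,amin=6):
    x0,y0,x1,y1=roi;im=c["img"][y0:y1,x0:x1];h=cv2.cvtColor(im,cv2.COLOR_RGB2HSV);out=[]
    for k,(a,b) in COL.items():
        m=cv2.inRange(h,a,b);n,L,st,ce=cv2.connectedComponentsWithStats(m)
        for i in range(1,n):
            if st[i,4]>=amin:
                w=(h[:,:,1].astype(float)*(L==i));ys,xs=np.nonzero(w);ww=w[ys,xs]
                out.append((k,round(x0+(xs*ww).sum()/ww.sum(),2),round(y0+(ys*ww).sum()/ww.sum(),2),int(st[i,4])))
    return out
def load(n):return dict(np.load(n))
E
python3 - <<'E'
from h import *
t=load("pics/top0.npz");s=load("pics/side0.npz")
print(blobs(t,(180,140,385,330)));print(blobs(s,(170,160,410,335)))
for i,(c,r,o) in enumerate(((t,(180,145,384,325),"t"),(s,(170,165,400,335),"s"))):
    x0,y0,x1,y1=r;cv2.imwrite(f"pics/z{o}0.png",cv2.resize(c["img"][y0:y1,x0:x1,::-1],None,fx=3.4,fy=3.3 if 0 else 3.4,interpolation=cv2.INTER_CUBIC)[:600,:800])
cor=plane(t,[(185,196),(337.5,149.5),(380,270),(222,322)],.012);print(cor)
print("mean",cor.mean(0),[np.linalg.norm(cor[i]-cor[i-1]) for i in range(4)])
e=(cor[0]-cor[1])+(cor[3]-cor[2]);print("yaw",np.arctan2(-e[0],e[1]))
E
```

```text
[('blue', np.float64(259.39), np.float64(173.68), 12), ('blue', np.float64(270.06), np.float64(237.9), 21), ('blue', np.float64(294.33), np.float64(238.33), 24), ('red2', np.float64(256.34), np.float64(195.1), 16), ('yellow', np.float64(280.15), np.float64(180.3), 31), ('yellow', np.float64(329.33), np.float64(196.61), 47), ('yellow', np.float64(302.49), np.float64(205.15), 73), ('yellow', np.float64(222.78), np.float64(230.45), 67), ('orange', np.float64(186.76), np.float64(278.46), 274), ('orange', np.float64(246.35), np.float64(288.4), 89)]
[('blue', np.float64(320.69), np.float64(185.5), 20), ('blue', np.float64(275.05), np.float64(232.02), 23), ('blue', np.float64(288.66), np.float64(248.8), 35), ('red2', np.float64(304.4), np.float64(203.12), 10), ('yellow', np.float64(330.09), np.float64(212.39), 21), ('orange', np.float64(216.66), np.float64(231.89), 64)]
[[ 0.66262833  0.29263212  0.012     ]
 [ 0.76945588 -0.04555253  0.012     ]
 [ 0.49652592 -0.13451105  0.012     ]
 [ 0.38812036  0.2043244   0.012     ]]
mean [0.57918262 0.07922324 0.012     ] [np.float64(0.28836240623305726), np.float64(0.35465615051695104), np.float64(0.2870616298247692), np.float64(0.35575445091433516)]
yaw 0.3078081310869924
```

View pics/zt0.png

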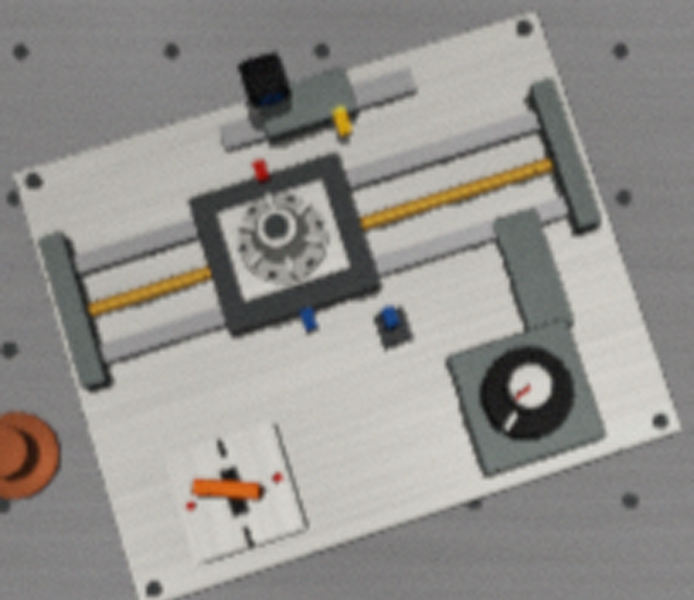

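```bash
cat >>h.py <<'E'
O=np.array([.5625,.0739]);YAW=.3078
def st(P):
    d=np.atleast_2d(P)[:,:2]-O;c,s=np.cos(YAW),np.sin(YAW);return np.c_[d[:,0]*c+d[:,1]*s,-d[:,0]*s+d[:,1]*c]*1000
def wd(x,y):
    c,s=np.cos(YAW),np.sin(YAW);return O+np.array([c*x-s*y,s*x+c*y])/1000
E
python3 - <<'E'
from h import *
t=load("pics/top0.npz");s=load("pics/side0.npz")
for n,u,v,z in (("idx",(270.06,237.9),(275.05,232.02),.04),("tab",(294.33,238.33),(288.66,248.8),.042),("red",(256.34,195.1),(304.4,203.12),.052),("yel",(280.15,180.3),(330.09,212.39),.044),("wing",(246.35,288.4),(216.66,231.89),.068)):
    P=tri((t,s),(u,v));print(n,"tri",P.round(4),st(P).round(1),"top",st(plane(t,u,z)).round(1),"side",st(plane(s,v,z)).round(1))
# knob circles via depth
for c,n in((t,"top"),(s,"side")):
    v,u=np.mgrid[0:480,0:640];uv=np.c_[u.ravel(),v.ravel()];o,d=ray(c,uv);P=o+d*c["depth"].ravel()[:,None];P=P[(c["depth"].ravel()>0)];q=st(P)
    tab=(abs(q[:,0]-17)<250)&(abs(q[:,1])<300)
    pl=(abs(q[:,0]+50)<20)&(abs(q[:,1])<30);print(n,"plate z",np.median(P[pl,2]))
    near=(np.hypot(q[:,0]+80,q[:,1]+90)<45)
    for lo,hi in((.085,.105),(.05,.068)):
        m=near&(P[:,2]>lo)&(P[:,2]<hi);print(lo,m.sum(),q[m].min(0),q[m].max(0),q[m].mean(0))
    m=(np.hypot(q[:,0]+80,q[:,1]-100)<30)&(P[:,2]>.065);r=q[m]
    if len(r)>5:
        w,V=np.linalg.eigh(np.cov((r-r.mean(0)).T));print("wing",len(r),r.mean(0),np.sqrt(w),V[:,1],np.median(P[m,2]))
E
```

```text
idx tri [0.5649 0.1015 0.0399] [[10.7 25.5]] top [[ 9.7 26.3]] side [[11.6 24.8]]
tab tri [0.5649 0.05   0.0351] [[ -5.  -23.5]] top [[ -7.4 -22.5]] side [[ -8.2 -28.6]]
red tri [0.6567 0.1306 0.049 ] [[107.   25.5]] top [[104.7  26.4]] side [[106.2  22.5]]
yel tri [0.6901 0.0807 0.0428] [[123.7 -32.1]] top [[122.6 -31.6]] side [[123.6 -33.3]]
wing tri [0.457  0.1461 0.0669] [[-78.6 100.8]] top [[-79.7 101.4]] side [[-78.3  99.2]]
top plate z 0.011241387613644127
0.085 133 [ -92.11361786 -101.47166307] [-67.04045809 -75.95804823] [-79.93334731 -88.4924013 ]
0.05 429 [-107.72011161 -116.77734677] [-52.54791767 -60.57994065] [-81.05479218 -87.70636473]
wing 101 [-81.02034414 100.38287411] [ 2.95148446 11.36000593] [0.38493185 0.922945  ] 0.07677047418116945
side plate z 0.012741599076254051
0.085 164 [ -90.74943735 -105.11412012] [-63.73334167 -77.94470778] [-79.07485127 -92.58698522]
0.05 474 [-105.61196548 -119.4464125 ] [-48.88886758 -62.64329866] [-83.81248389 -97.2183391 ]
wing 111 [-79.60063107  96.41634589] [ 3.06965244 12.74561896] [0.34602045 0.93822697] 0.0773042462269391
```

View pics/zs0.png

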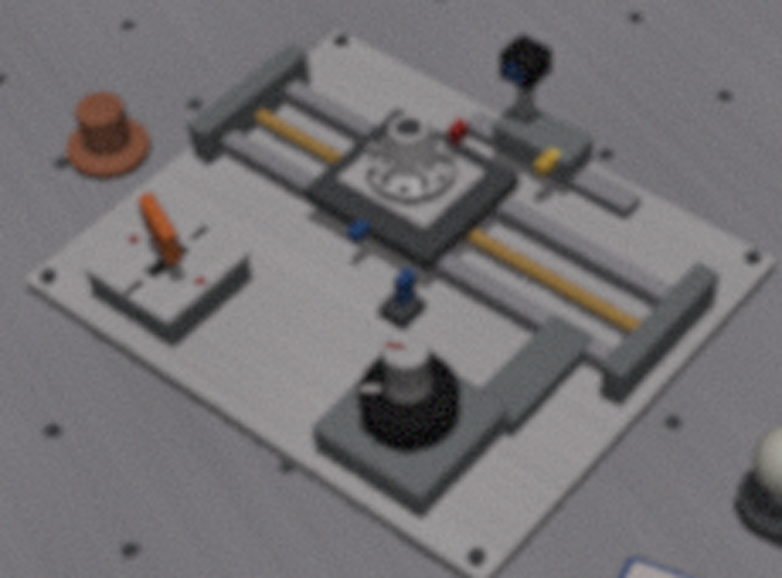

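Both views agree to about 2–3 mm on the stage pose, which is enough to set out. The carriage needs about 49 mm, so about 1.63 rad clockwise. I'll go above the knob.

```bash
python3 -m inch '[[-0.342,0.482,0.09,-0.36],[-0.342,0.482,0.09,-0.36],[-0.342,0.482,0.09,-0.36],[-0.342,0.482,0.09,-0.36],[-0.342,0.482,0.09,-0.36],[-0.342,0.482,0.09,-0.36],[-0.342,0.482,0.09,-0.36],[-0.342,0.482,0.09,-0.36],[-0.342,0.482,0.09,-0.36],[-0.342,0.482,0.09,-0.36],[-0.342,0.482,0.09,-0.36],[-0.342,0.482,0.09,-0.36],[-0.342,0.482,0.09,-0.36]]' 1 40
python3 - <<'E'
from plant import *
from h import *
s=sense();print(s["q"],s["t"]);R=cv2.Rodrigues(np.array(s["tool_rot"]))[0];print(R.round(3),s["position"])
for n in("top","side"):
    c=capture(n);np.savez(f"pics/{n}1.npz",**c)
    u,v=proj(c,[*wd(-80,-90),.08])[0].astype(int);cv2.imwrite(f"pics/{n}1.png",cv2.resize(c["img"][v-80:v+60,u-90:u+90,::-1],None,fx=3.5,fy=3.5,interpolation=cv2.INTER_CUBIC))
E
```

```text
t: 1.72
position: [0.5136, -0.0345, 0.1414]
tool_rot: [-2.298, -2.142, 0.0]
wrist_force: [-0.2, -0.2, -0.3]
grip_width: 0.0851
[-6.71781661e-02  2.99119003e-01 -3.28527027e-01  9.43734810e-01
  2.42528179e-04  3.08632775e-03] 1.725
[[ 0.07   0.998 -0.001]
 [ 0.998 -0.07   0.   ]
 [ 0.    -0.001 -1.   ]] [ 0.51360799 -0.03447736  0.14136751]
```

```bash
python3 -m inch '[[-0.001,0,0.04,0],[-0.001,0,0.08,0],[-0.001,0,0.1,0],[-0.001,0,0.1,0],[-0.001,0,0.1,0]]' 1 30 && python3 -m inch '[[0,0,0,0],[0,0,0,0],[0,0,0,0],[0,0,0,0],[0,0,0,0],[0,0,0,0],[0,0,0,0]]' 0 30; python3 -c "
from plant import *
s=sense();print(s['wrist_force'],s['ft_torque'])"
```

```text
t: 2.45
position: [0.515, -0.0361, 0.0423]
tool_rot: [2.298, 2.14, 0.002]
wrist_force: [0.1, 0.4, 0.1]
grip_width: 0.0856
t: 3.32
position: [0.5159, -0.0329, 0.0433]
tool_rot: [-2.295, -2.14, -0.013]
wrist_force: [-1.1, 9.6, 8.1]
grip_width: 0.0547
[-1.09413171  9.56421313  8.10271896] [ 2.18561722  0.09356018 -0.07257826]
```

```bash
python3 -m inch '[[0.002,0,0,0],[0.004,0,-0.002,0],[0.004,0,-0.002,0],[0.004,0,-0.002,0]]' 0.85 30 && python3 -m inch '[[0,0,0,0],[0,0,0,0],[0,0,0,0],[0,0,0,0],[0,0,0,0],[0,0,0,0]]' 0 30; python3 -c "
from plant import *
s=sense();print(s['wrist_force'],s['ft_torque'])"
```

```text
t: 3.82
position: [0.5145, -0.0327, 0.0433]
tool_rot: [2.3, 2.14, -0.0]
wrist_force: [0.2, 0.4, -0.1]
grip_width: 0.0724
t: 4.58
position: [0.5145, -0.0327, 0.0435]
tool_rot: [2.3, 2.14, -0.0]
wrist_force: [-1.8, -0.8, 4.9]
grip_width: 0.0549
[-1.82744777 -0.80316773  4.9283989 ] [-0.24835565  0.31351408 -0.00526184]
```

```bash
python3 -m inch '[[0,0,0,0.12],[0,0,0,0.24],[0,0,0,0.36],[0,0,0,0.48],[0,0,0,0.6],[0,0,0,0.72],[0,0,0,0.8],[0,0,0,0.8],[0,0,0,0.8]]' 0 30; cat >m.py <<'E'
from plant import *
from h import *
import sys
n=sys.argv[1];s=sense();print("t",s["t"],np.round(s["position"],4),"F",np.round(s["wrist_force"],1),"T",np.round(s["ft_torque"],2),"q6",s["q"][5],s["grip_width"])
for w in("top","side"):
    c=capture(w);np.savez(f"pics/{w}{n}.npz",**c)
    for k,u,v,a in blobs(c,(180,140,385,330) if w=="top" else (170,160,410,335)):
        z={"blue":.041,"red":.05,"red2":.05,"yellow":.044,"orange":.068}[k];x,y=st(plane(c,(u,v),z))[0]
        if -15<x<18 or 95<x<130 or k=="orange":print(w,k,a,round(u,1),round(v,1),round(x,1),round(y,1))
E
python3 m.py 2
```

```text
t: 5.7
position: [0.5144, -0.0328, 0.0435]
tool_rot: [2.951, 1.075, -0.001]
wrist_force: [-2.1, -2.4, 5.7]
grip_width: 0.0547
t 5.7 [ 0.5144 -0.0328  0.0435] F [-2.1 -2.4  5.7] T [-0.28  0.49 -0.07] q6 0.808817756298332 0.054712100210806594
top blue 22 280.8 234.5 9.6 2.4
top blue 23 294.3 238.3 -7.1 -22.4
top red2 18 267.3 192.1 104.4 2.5
top yellow 29 280.2 180.4 122.5 -31.6
top orange 254 186.3 278.1 -22.0 211.1
top orange 86 246.4 288.4 -79.8 101.3
side red2 13 312.8 207.6 108.0 1.0
side yellow 21 330.0 212.5 123.3 -33.3
side orange 69 216.7 231.8 -78.1 99.2
```

```bash
python3 -m inch '[[0,0,0,0.12],[0,0,0,0.24],[0,0,0,0.36],[0,0,0,0.48],[0,0,0,0.6],[0,0,0,0.72],[0,0,0,0.82],[0,0,0,0.82],[0,0,0,0.82]]' 0 30; python3 m.py 3; python3 - <<'E'
from h import *
t=load("pics/top3.npz");s=load("pics/side3.npz");o=[]
for c in(t,s):
    u,v=proj(c,[*wd(0,-22),.04])[0].astype(int);print(u,v,st(ray(c,(0,0))[0][None]),ray(c,(0,0))[0]);o.append(cv2.resize(c["img"][v-28:v+28,u-28:u+28,::-1],(395,395),interpolation=cv2.INTER_CUBIC))
cv2.imwrite("pics/c3.png",np.hstack(o))
E
```

```text
t: 6.92
position: [0.5142, -0.0329, 0.0435]
tool_rot: [3.135, -0.191, -0.001]
wrist_force: [-2.1, -1.5, 5.7]
grip_width: 0.0547
t 6.925 [ 0.5142 -0.0329  0.0435] F [-2.1 -1.5  5.7] T [-0.33  0.48 -0.03] q6 1.6287949197836056 0.05468986045016751
top blue 49 293.1 234.8 0.7 -22.3
top red2 20 278.3 188.3 105.3 -22.4
top yellow 29 280.2 180.4 122.5 -31.6
top orange 258 186.5 278.2 -22.5 210.8
top orange 86 246.4 288.4 -79.8 101.3
side red2 19 322.3 212.3 108.9 -23.7
side yellow 21 330.0 212.6 122.9 -33.5
side orange 66 216.8 232.0 -78.3 98.7
293 235 [[-169.26031062  -12.66849721]] [0.4050326  0.01054732 1.05058729]
288 245 [[-535.91381041 -519.63584849]] [ 0.20920317 -0.58367614  0.85066061]
```

View pics/c3.png

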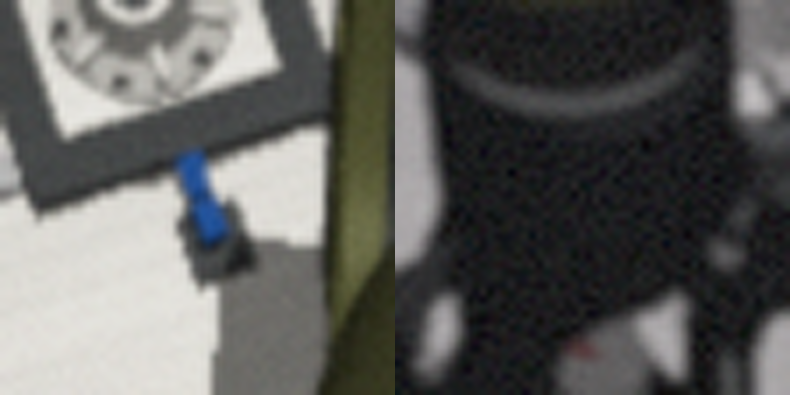

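```bash
python3 -m inch '[[0,0,0,0],[0,0,0,0],[0,0,0,0],[0,0,-0.012,0],[0,0,-0.026,0],[0,0,-0.026,0]]' 1 30 && python3 -m inch '[[0,0,0,0],[0,0,0,0],[0,0,0,0],[0,0,0,0],[0,0,0,0],[0,0,0,0],[0,0,0,0],[0,0,0,0]]' 0 20; python3 m.py 4
```

```text
t: 7.78
position: [0.5162, -0.0326, 0.0712]
tool_rot: [-3.136, 0.19, -0.006]
wrist_force: [1.7, -0.6, 0.4]
grip_width: 0.0854
t: 8.78
position: [0.5143, -0.0325, 0.0691]
tool_rot: [3.136, -0.19, -0.001]
wrist_force: [-0.7, -0.2, -2.9]
grip_width: 0.0248
t 8.775 [ 0.5143 -0.0325  0.0691] F [-0.7 -0.2 -2.9] T [0.03 0.06 0.  ] q6 1.6286624916255428 0.024841464008925764
top blue 50 293.2 234.9 0.6 -22.4
top red2 20 278.3 188.3 105.3 -22.4
top yellow 30 280.2 180.3 122.7 -31.7
top orange 251 186.4 278.2 -22.3 211.0
top orange 86 246.4 288.4 -79.8 101.4
side red2 18 322.1 212.2 108.8 -23.3
side yellow 21 330.1 212.4 123.6 -33.3
side orange 66 216.7 231.8 -78.0 99.4
```

```bash
python3 -m inch '[[0,0,0,-0.12],[0,0,0,-0.24],[0,0,0,-0.36],[0,0,0,-0.48],[0,0,0,-0.6],[0,0,0,-0.72],[0,0,0,-0.84],[0,0,0,-0.92],[0,0,0,-0.92],[0,0,0,-0.92]]' 0 20; python3 m.py 5
```

```text
t: 10.12
position: [0.5141, -0.0326, 0.0691]
tool_rot: [-2.895, -1.22, 0.001]
wrist_force: [-1.2, 0.1, -2.3]
grip_width: 0.025
t 10.125 [ 0.5141 -0.0326  0.0691] F [-1.2  0.1 -2.3] T [-0.09  0.22  0.02] q6 0.7097606827386976 0.02500355782456292
top blue 50 293.2 234.9 0.5 -22.4
top red2 21 277.9 188.4 105.2 -21.6
top yellow 28 276.0 181.1 123.7 -22.4
top orange 257 186.6 278.2 -22.5 210.6
top orange 86 246.4 288.4 -79.8 101.3
side red2 17 322.1 212.2 108.9 -23.2
side yellow 9 327.1 210.1 125.2 -24.1
side orange 66 216.7 232.0 -78.4 99.0
```

```bash
python3 -m inch '[[0,0,0,0],[0,0,0,0],[0,0,0,0],[0,0,-0.03,0],[0,0,-0.07,0],[0,0,-0.07,0],[0,0,-0.07,0]]' 1 30; python3 - <<'E'
from plant import *
from h import *
s=sense();R=cv2.Rodrigues(np.array(s["tool_rot"]))[0];d=np.array([.4566,.1484,.14])-s["position"];print(R.T@d,np.arctan2(R[1,0],R[0,0]),s["position"])
E
```

```text
t: 11.1
position: [0.5144, -0.0325, 0.1391]
tool_rot: [2.894, 1.222, 0.0]
wrist_force: [-0.5, -0.5, -0.7]
grip_width: 0.0854
[ 0.0892916  -0.16761452 -0.00089796] 0.79900612181015 [ 0.5144496  -0.0324896   0.13910711]
```

```bash
python3 -m inch '[[0.03,-0.055,0,-0.18],[0.06,-0.11,0,-0.36],[0.089,-0.168,0,-0.54],[0.089,-0.168,0,-0.72],[0.089,-0.168,0,-0.9],[0.089,-0.168,0,-1.08],[0.089,-0.168,0,-1.26],[0.089,-0.168,0,-1.44],[0.089,-0.168,0,-1.62],[0.089,-0.168,0,-1.8],[0.089,-0.168,0,-1.98],[0.089,-0.168,0,-2.16],[0.089,-0.168,0,-2.28],[0.089,-0.168,0,-2.28],[0.089,-0.168,0,-2.28]]' 1 40; python3 m.py 6; python3 - <<'E'
from h import *
t=load("pics/top6.npz");s=load("pics/side6.npz");o=[]
for c,xy,r in((t,(60,-22),45),(s,(0,40),60)):
    u,v=proj(c,[*wd(*xy),.04])[0].astype(int);o.append(cv2.resize(c["img"][v-r:v+r,u-r:u+r,::-1],(400,400),interpolation=cv2.INTER_CUBIC))
cv2.imwrite("pics/c6.png",np.hstack(o))
E
```

```text
t: 12.98
position: [0.4557, 0.1482, 0.1385]
tool_rot: [-0.101, -3.139, 0.001]
wrist_force: [-0.4, 0.1, 0.6]
grip_width: 0.0852
t 12.975 [0.4557 0.1482 0.1385] F [-0.4  0.1  0.6] T [ 0.04 -0.06  0.01] q6 -1.1920011727673543 0.08522718761424061
top blue 49 293.1 234.9 0.7 -22.3
top red2 20 278.0 188.4 105.3 -21.7
top yellow 28 276.0 181.1 123.7 -22.4
top orange 22 253.4 288.9 -85.1 88.0
side blue 65 290.6 246.0 0.7 -26.3
side red2 17 322.1 212.5 108.2 -23.7
side yellow 13 327.1 210.5 124.4 -24.8
side orange 66 216.8 232.2 -78.6 98.3
```

View pics/c6.png

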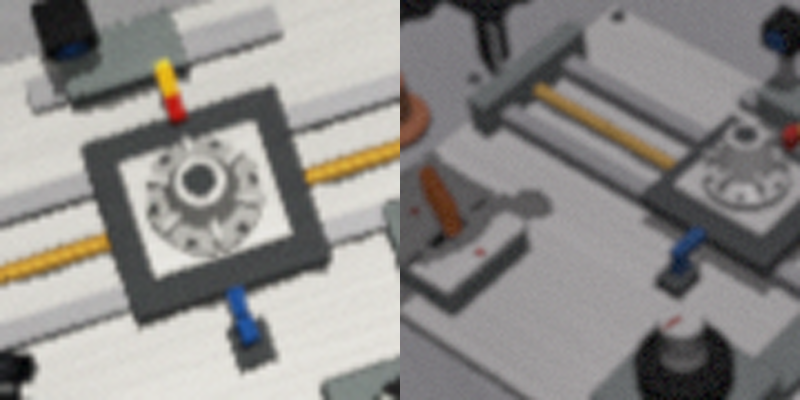

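```bash
python3 - <<'E'
from h import *
def prof(c,col,xr,yr,z):
    h=cv2.cvtColor(c["img"],cv2.COLOR_RGB2HSV);w=np.zeros(h.shape[:2])
    hue=h[:,:,0].astype(int);m=((hue>95)&(hue<130)) if col=="b" else ((hue<33)|(hue>170))
    v,u=np.mgrid[140:330,170:400];q=st(plane(c,np.c_[u.ravel(),v.ravel()],z));ww=(h[:,:,1]*(m))[140:330,170:400].ravel().astype(float)
    ww=np.clip(ww-60,0,None)
    for lo in np.arange(xr[0],xr[1],4):
        k=(q[:,0]>=lo)&(q[:,0]<lo+4)&(q[:,1]>yr[0])&(q[:,1]<yr[1])
        if ww[k].sum()>100:print(col,lo,round((q[k,1]*ww[k]).sum()/ww[k].sum(),2),round(ww[k].sum()))
for f in("top6",):
    c=load(f"pics/{f}.npz");prof(c,"b",(-14,18),(-36,-10),.041);prof(c,"y",(98,134),(-36,-10),.047)
c=load("pics/top0.npz");print("start");prof(c,"b",(-14,18),(12,40),.041);prof(c,"b",(-14,18),(-36,-10),.041);prof(c,"y",(98,115),(12,40),.047);prof(c,"y",(106,134),(-46,-18),.047)
E
```

```text
b -14 -22.43 703
b -10 -22.72 1020
b -6 -22.48 1088
b -2 -22.11 665
b 2 -21.56 658
b 6 -22.54 594
b 10 -22.24 903
b 14 -22.5 415
y 98 -21.84 482
y 102 -21.93 1064
y 106 -21.86 944
y 110 -22.12 1009
y 114 -21.87 890
y 118 -22.38 1205
y 122 -22.27 1362
y 126 -22.63 907
y 130 -22.46 291
start
b 2 26.29 602
b 6 26.53 746
b 10 25.54 777
b 14 26.35 385
b -14 -22.53 714
b -10 -22.67 1040
b -6 -22.61 1039
b -2 -22.27 237
y 98 26.17 560
y 102 26.68 1052
y 106 26.99 780
y 110 26.25 657
y 110 -31.03 272
y 114 -31.36 1100
y 118 -31.42 1348
y 122 -31.31 1364
y 126 -32.2 947
y 130 -31.94 209
```

Yellow/red and the blue pair line up within about 0.4 mm (top view, around (276,184) and (293,235)). Now I'll grip the wing.

```bash
python3 -m inch '[[-0.001,0,0.04,0],[-0.001,0,0.07,0],[-0.001,0,0.08,0],[-0.001,0,0.08,0],[-0.001,0,0.08,0]]' 1 40 && python3 -m inch '[[0,0,0,0],[0,0,0,0],[0,0,0,0],[0,0,0,0],[0,0,0,0],[0,0,0,0],[0,0,0,0],[0,0,0,0],[0,0,0,0],[0,0,0,0]]' 0 40; python3 -c "
from plant import *
s=sense();print(s['wrist_force'],s['ft_torque'],s['q'][5])"
```

```text
t: 13.7
position: [0.4583, 0.1487, 0.0604]
tool_rot: [0.099, 3.138, 0.001]
wrist_force: [-0.4, 0.3, 0.4]
grip_width: 0.0856
t: 14.95
position: [0.4562, 0.1484, 0.059]
tool_rot: [-0.098, -3.138, -0.0]
wrist_force: [-5.6, 1.3, 2.1]
grip_width: 0.0088
[-5.55138352  1.33961548  2.12240952] [ 0.31220648  0.9844301  -0.01315727] -1.1944601455201733
```

```bash
python3 -m inch '[[0.0015,0,0,0],[0.0015,0,0,0.15],[0.0015,0,0,0.3],[0.0015,0,0,0.45],[0.0015,0,0,0.6],[0.0015,0,0,0.75],[0.0015,0,0,0.9],[0.0015,0,0,1.05],[0.0015,0,0,1.2],[0.0015,0,0,1.2],[0.0015,0,0,1.2]]' 0 60; python3 m.py 7; python3 - <<'E'
from h import *
t=load("pics/top7.npz");s=load("pics/side7.npz");o=[]
for c,xy,r in((t,(-80,100),35),(s,(-80,100),35)):
    u,v=proj(c,[*wd(*xy),.05])[0].astype(int);o.append(cv2.resize(c["img"][v-r:v+r,u-r:u+r,::-1],(400,400),interpolation=cv2.INTER_CUBIC))
cv2.imwrite("pics/c7.png",np.hstack(o))
E
```

```text
t: 16.32
position: [0.4563, 0.1481, 0.0595]
tool_rot: [1.851, 2.536, -0.0]
wrist_force: [-0.9, -1.3, 2.6]
grip_width: 0.0087
t 16.325 [0.4563 0.1481 0.0595] F [-0.9 -1.3  2.6] T [-0.32  0.4   0.03] q6 0.004635171062470938 0.008724435964627497
top blue 50 293.2 234.9 0.6 -22.4
top red2 20 278.0 188.4 105.3 -21.7
top yellow 28 276.0 181.1 123.6 -22.4
side blue 65 290.6 246.0 0.7 -26.2
side red2 18 322.2 212.4 108.5 -23.7
side yellow 13 327.3 210.3 124.9 -24.7
side orange 28 211.6 235.5 -91.4 100.1
```

View pics/c7.png

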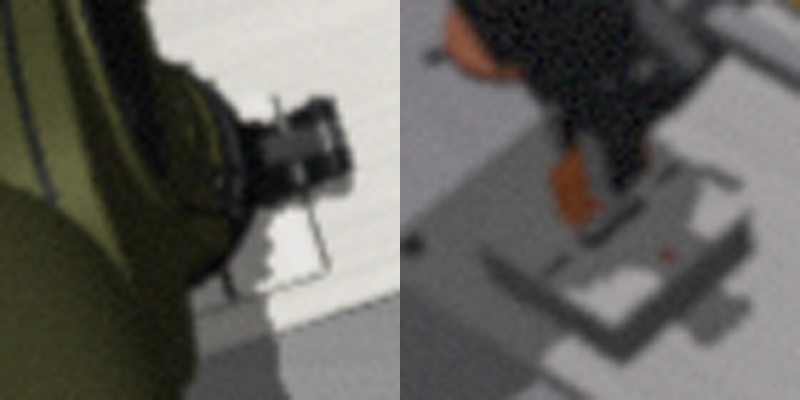

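The side crop shows the wing in line with the slot's black line. Next I'll push.

```bash
python3 -m inch '[[0,0,0.003,0],[0,0,0.006,0],[0,0,0.009,0],[0,0,0.012,0],[0,0,0.014,0],[0,0,0.014,0],[0,0,0.014,0]]' 0 60; python3 -c "
from plant import *
s=sense();print(s['wrist_force'],s['ft_torque'],s['q'][5])"
```

```text
t: 17.3
position: [0.4563, 0.1482, 0.0465]
tool_rot: [1.853, 2.535, 0.001]
wrist_force: [-3.0, -5.8, 13.7]
grip_width: 0.0084
[-3.04387384 -5.76192454 13.66840059] [-1.19328654  0.60570824  0.07417804] 0.006631217186204156
```

```bash
python3 -m inch '[[0,0,0,0.12],[0,0,0,0.24],[0,0,0,0.36],[0,0,0,0.48],[0,0,0,0.6],[0,0,0,0.72],[0,0,0,0.84],[0,0,0,0.96],[0,0,0,1.08],[0,0,0,1.2],[0,0,0,1.32],[0,0,0,1.42],[0,0,0,1.5],[0,0,0,1.54],[0,0,0,1.54],[0,0,0,1.54]]' 0 60; python3 m.py 8
```

```text
t: 19.3
position: [0.4559, 0.1479, 0.0465]
tool_rot: [3.095, 0.532, 0.001]
wrist_force: [-2.9, -6.2, 15.5]
grip_width: 0.0085
t 19.3 [0.4559 0.1479 0.0465] F [-2.9 -6.2 15.5] T [-1.29  0.8   0.64] q6 1.544947409393767 0.00849659091658452
top blue 49 293.1 234.9 0.7 -22.3
top red2 20 278.0 188.4 105.3 -21.7
top yellow 28 276.0 181.1 123.7 -22.4
side blue 61 290.6 245.9 0.9 -26.0
side red2 17 322.1 212.4 108.5 -23.5
side yellow 13 327.1 210.5 124.4 -24.8
side orange 28 222.5 238.5 -84.1 77.0
```

```bash
python3 -m inch '[[0,0,-0.002,0],[0,0,-0.003,-0.03],[0,0,-0.003,-0.03]]' 0 40 && python3 -m inch '[[0,0,0,0],[0,0,0,0],[0,0,0,0],[0,0,0,0],[0,0,-0.03,0],[0,0,-0.09,0],[0,0,-0.12,0],[0.06,0.06,-0.16,0],[0.06,0.12,-0.16,0],[0.06,0.16,-0.16,0],[0.06,0.16,-0.16,0],[0.06,0.16,-0.16,0]]' 1 40; python3 m.py 9;python3 - <<'E'
from plant import *
from h import *
s=sense();print(s["position"])
t=load("pics/top9.npz");s=load("pics/side9.npz")
o=[cv2.resize(t["img"][140:330,180:385,::-1],(400,400),interpolation=cv2.INTER_CUBIC),cv2.resize(s["img"][190:280,175:295,::-1],(400,300),interpolation=cv2.INTER_CUBIC)]
o[1]=np.vstack([o[1],np.zeros((100,400,3),np.uint8)]);cv2.imwrite("pics/c9.png",np.hstack(o))
E
```

```text
t: 19.77
position: [0.4558, 0.1478, 0.0483]
tool_rot: [3.087, 0.577, 0.0]
wrist_force: [-0.1, -4.8, 3.5]
grip_width: 0.0087
t: 21.28
position: [0.5689, 0.0209, 0.2079]
tool_rot: [-3.088, -0.575, 0.002]
wrist_force: [-0.3, 0.0, 0.1]
grip_width: 0.0853
t 21.275 [0.5689 0.0209 0.2079] F [-0.3  0.   0.1] T [-0.01  0.07 -0.01] q6 1.2388818800346257 0.08528960291315728
top orange 246 186.5 278.2 -22.5 210.8
side blue 64 290.2 247.0 -2.0 -27.4
side red2 18 322.2 212.5 108.3 -23.8
side yellow 11 327.0 210.5 124.1 -24.7
side orange 104 217.2 234.9 -83.5 92.5
[0.5685337  0.02187958 0.20800253]
```

View pics/c9.png

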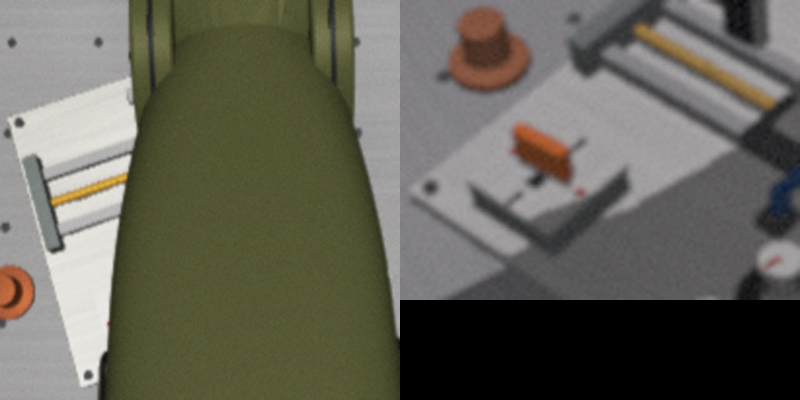

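The wing stands across the slot, seated low. The arm hides the top view, so I'll move it clear and check again.

```bash
python3 -m inch '[[0.0,-0.06,-0.02,0],[0.0,-0.12,-0.02,0],[0,-0.18,-0.02,0],[0,-0.24,-0.02,0],[0,-0.3,-0.02,0],[0,-0.36,-0.02,0],[0,-0.4,-0.02,0],[0,-0.4,-0.02,0],[0,-0.4,-0.02,0]]' 1; python3 m.py 10;python3 - <<'E'
from h import *
t=load("pics/top10.npz");s=load("pics/side10.npz")
for c,n in((t,"top"),(s,"side")):
    v,u=np.mgrid[0:480,0:640];o,d=ray(c,np.c_[u.ravel(),v.ravel()]);P=o+d*c["depth"].ravel()[:,None];q=st(P)
    m=(np.hypot(q[:,0]+80,q[:,1]-100)<30)&(P[:,2]>.052)&(P[:,2]<.09);r=q[m];w,V=np.linalg.eigh(np.cov(r.T));print(n,"wing",len(r),r.mean(0),np.sqrt(w),V[:,1],np.percentile(P[m,2],[50,80]))
cv2.imwrite("pics/c10.png",cv2.resize(t["img"][140:330,180:385,::-1],(800,600)[:2],interpolation=cv2.INTER_CUBIC))
E
```

```text
t: 22.5
position: [0.424, 0.394, 0.2282]
tool_rot: [3.087, 0.579, -0.001]
wrist_force: [0.5, 0.5, -0.9]
grip_width: 0.0854
t 22.5 [0.424  0.394  0.2282] F [ 0.5  0.5 -0.9] T [ 0.02 -0.03  0.02] q6 1.948838583214565 0.08536640045452668
top blue 50 293.2 234.9 0.5 -22.4
top red2 20 278.0 188.4 105.3 -21.7
top yellow 28 276.0 181.1 123.6 -22.4
top orange 274 186.7 278.4 -22.9 210.5
top orange 92 247.2 288.5 -80.5 99.9
side blue 63 290.6 246.1 0.4 -26.4
side red2 15 321.8 212.2 108.6 -22.7
side yellow 12 327.2 210.3 124.9 -24.7
side orange 108 217.3 235.0 -83.5 92.3
top wing 108 [-81.07942842 100.48962198] [ 3.04748049 11.64765408] [-0.06486783  0.99789386] [0.06661983 0.0684906 ]
side wing 158 [-79.32804304  96.46011889] [ 3.11173325 12.2096708 ] [-0.09920168  0.99506735] [0.06527852 0.06896163]
```

View pics/c10.png

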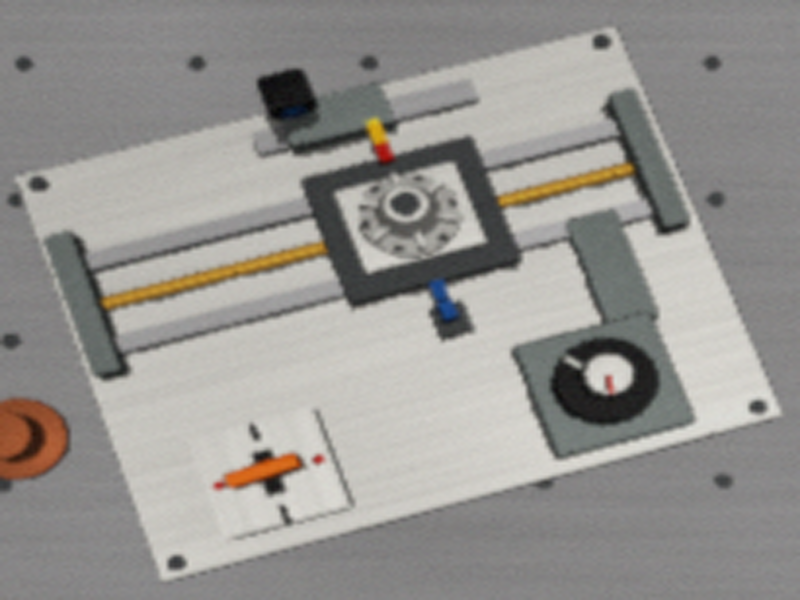

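```bash
python3 -c "
from plant import *
print(hand_in())"
```

```text
the job is handed in; nothing more can be done
None
```

The job is done and handed in at about 22.6 s of the allowed 72 s, with the gripper open and clear of everything. Nothing failed in the last checks.

- **Outer knob:** I turned it 1.62 rad clockwise in one grasp. My first grip was about 3 mm off centre, so I opened, shifted and gripped again before turning. In the top view the blue index stands within about 0.3 mm of the blue tab.
- **Inner knob:** I turned it 0.92 rad anticlockwise. The yellow pointer reads about 0.4 mm from the red tab in the top view, which is close to what the pixels can resolve. The blue and red tabs did not move during this or afterwards.
- **Brake stud:** I lined the wing up with the slot, pushed it in 13 mm, turned it clockwise until it met the stop (about 0.64 N m), and let go. It stayed in: the wing top measures about 67–68 mm high, against 78 mm when out. The wing lies at about 1.5 rad, pointing at the red dots.

**Where readings disagreed:** the side camera reads stage positions a few mm differently from the top camera. Its last yellow-to-red difference was 1–2 mm, but only a few pixels of each mark were visible. I went by the top view there.

The copper spigot stayed where it was. I did not re-measure the ball and the box, but the arm did not go near them at their height.

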